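# Seat the test drawer and hold the spring probe on the coupon's pad

### The arm

A 6-joint arm with a two-finger parallel gripper is mounted at the origin on a cart in front of the work surface, level with it; the furniture and walls round the work are solid. World frame = base frame: x ahead of the robot, y to its left, z up, the work surface at z = 0. Lengths are in m, angles in rad, forces in N, time in s.
With the tool pointing down it reaches from about 0.4 to 0.825 m from the base axis. Payload 7 kg.
Tool frame: the origin (TCP) lies midway between the tips of the shut fingers; the grasp point (between the pads) lies hold_point_z behind it (hold_point_z is the distance from the TCP to the grasp point, in m); z points along the fingers, y is the line along which they close (so a half turn about z gives the same grasp; the last joint's range is limited). The gripper opens to 88 mm and grips with 3 to 60 N. Pads are 19 mm wide; open, the fingers measure 130 mm over their backs; the gripper's body (78 mm by 193 mm) begins 47 mm behind the grasp point.
Start: joints at [1.552, 0.359, 0.012, 0, -1.224, -0.288], TCP at [0.204, 0.643, 0.227] pointing down, gripper open.
Joint ranges: [-3.07, 3.07], [-1.43, 2.12], [-1.02, 1.25], [-3.03, 1.67], [-3.05, -0], [-3.03, 3.03]. Speed limits (rad/s): [2.39, 2.39, 3.01, 3.14, 3.14, 3.14].

### API

Orientations are given as [roll, pitch, yaw] about the fixed x, y, z axes, in that order (R = Rz(yaw) Ry(pitch) Rx(roll)).
In Python, from station import * gives the robot as it stands.
- The arm moves only by the tool apply_moves, never from a script. Its argument "steps" is a list of rows, each an object with "translation": the shift along the world's x, y, z scaled (see below), a list of three; "rotation": the turn, a rotation vector about the world's x, y, z scaled (see below), a list of three. A call has exactly 10 rows; each row is the pose to reach, as a shift and turn from the pose commanded when the call began; what a row does not reach only later rows make up. The controller multiplies each number of a shift by 250 mm and each number of a turn by 30 degrees. A row lasts 1/12 s, in which the tool goes at most 41.7 mm and 7.16 degrees, less where a joint would pass 70% of its speed; a pose out of reach is approached as far as the arm can. A call with a number of a shift or a turn outside -1 to 1 is refused whole. A call with a gripper value outside its range is refused whole. "jaw" is the closure, from -1 (fully open) to 1 (shut), so that 0 is half open, set as the call begins (left out, the last holds). The fingers move at their own pace and stop on an object; "newtons" is the grip in N (left out, the last holds). Time passes only in rows, so rows that repeat a pose let the fingers close, or fill a call up. It gives the time, the measured TCP pose, the force, the opening and the grip force at its end, in the units of the state.
- get_state(): the state, without advancing time (a new reading comes with each control period).
- grab_frame(name): name is "side" or "top"; returns the picture (384x512x3 uint8, blue, green, red); there is no depth.
- camera_model(name): a dict with "fx", "fy", "cx", "cy" (pixels), "xyz" and "rotation" of the camera in the world. Camera axes: x right, y down, z forward; pixel columns grow to the right and rows downward; lengths in m; the calibration is good to about 2 mm. A picture is of the moment at which its call begins. camera_model takes no time and is no camera call.
- job_done(): hands the job in; it is judged then, once.
The state is a dict: "t": time; "q": joint angles; "qd": joint speeds; "joint_efforts": joint torques, N m; "eef_pos": TCP position; "ee_rot": TCP orientation; "force": force on the tool from outside, world axes, zero at the start; "moment": the same for the moment, N m; "width": finger opening in m; "gripper_force": force on a finger pad.
Only numpy, scipy, OpenCV 4.12 (cv2) and the standard library are available. Lean on these libraries where they do the work, as an engineer would, in place of code of your own. Each camera call takes 0.05 s, during which the arm holds its last target. There are 200 camera calls.

### The job

First push the open blue-fronted drawer of the small white contact tester fully home, until it seats. Then take the yellow spring-tip probe out of its black stand and, through the opening in the tester's lid, hold it upright with its tip on the middle of the ring-marked brass pad, pressing only lightly so that the sprung tip is pushed about half way in, never hard against its stop. Finish while still holding the probe there; leave the other things on the bench alone.

Things in the scene. Friction and masses are not known exactly. Their poses are not given: they have to be found in the camera images.
- tester: white contact tester, fixed to the bench, 120 (x) x 100 (y) x 66 mm high. Origin: centre of its underside, on the bench; x points from the drawer front to the back, y left, z up. Its grey lid (6 mm thick, top 66 mm up) has a 50 x 50 mm opening centred at x = -15 mm, y = 0. Its front is turned roughly to the robot.
- drawer_slide (a joint): how far the tester's drawer stands open, m: 0 = home, 0.08 = limit; opens along the tester's -x. Its blue front is 96 mm wide, 6 mm thick, 12 to 54 mm above the bench, outer face at tester x = -66 mm when home. Friction about 1 N; between 10 and 4 mm open a spring detent needs about 5 N to pass, then from 4 mm on draws it home to the stop.
- drawer_pull (a point): middle of the front face of the black pull ledge on the drawer front, which moves with the drawer; 40 mm above the bench, at tester x = -78 mm when home. The ledge is 50 mm wide, 8 mm high and sticks out 12 mm from the drawer front. Axes as the tester's.
- drawer: the drawer, origin and axes as the tester's when home, moving with it along x. Fixed in it: a green 36 mm square coupon on a black 44 mm square block, with a round brass pad of 14 mm diameter in a white ring with four white tick marks; it lies under the middle of the lid opening when the drawer is home.
- spot (a point): middle of the brass pad's upper face, 34 mm above the bench (32 mm below the lid's top); at tester x = -15 mm, y = 0 when the drawer is home. Axes as the tester's.
- stand: black probe stand, fixed to the bench: a block 50 x 50 x 55 mm high on 76 mm feet (6 mm high), with a 15 mm hole, 50 mm deep, down its middle. Origin: centre of its underside. It may stand on either side of the tester.
- probe: yellow probe, 106 mm, about 90 g, upright in the stand, resting on its shoulder, origin 11 mm above the bench. Origin: end of the fully-out tip; z runs up to the cap. Along z: brass tip 6 mm thick from 0 to 14 mm; steel nose 12 mm thick to 44 mm; square yellow grip 18 x 18 mm (faces across its x and y) to 100 mm, its lower end the shoulder; black cap 14 mm thick to 106 mm.
- probe_tip (a joint): how far the probe's sprung tip is pushed in, in m: 0 = fully out, 0.010 = against its stop; the spring takes 0.4 N to start and 4.4 N at the stop (0.4 N per mm).
- tip_end (a point): rounded end of the probe's sprung tip, moving with the tip; axes as the probe's.
- objective_case: objective in a cylindrical case with black ends, 34 mm wide, 68 mm high, a bystander behind the work. Origin: centre of its underside.
- vial: small glass vial with a black cap, 28 mm wide, 60 mm high, a bystander behind the work. Origin: centre of its underside.
- beaker: small glass beaker, 50 mm wide, 59 mm high, a bystander on the left. Origin: centre of its underside.
- notebook: black pocket log book, 149 x 106 x 12 mm, lying flat, a bystander on the left. Origin: centre of its underside.
- tape_roll: roll of paper tape, 69 mm wide, 18 mm high, a bystander on the left. Origin: centre of its underside.
Not all that is in view belongs to the job. Of the things that look like the tester, the larger one is meant.

How it is judged:
On the way, in this order (a step that is already met when the one before it is completed fails the run):
1. the drawer is fully home (value of joint drawer_slide below 0.002 m), for 0.3 s.
2. the probe is lifted out of its stand in the gripper (height (world z) of tip_end above 0.065 m and contact force between the fingers and probe above 1 N), for 0.2 s.
At the end, for the whole second after the job is handed in: The drawer is home (under 2 mm open) and the gripper still holds the probe still, upright within 7 degrees, its tip on the brass pad within 5 mm of the middle, the sprung tip pushed in between 1.5 and 8.5 mm, and the pad feels 0.5 to 7 N (value of joint drawer_slide below 0.002 m and horizontal distance between tip_end and spot below 0.005 m and distance between tip_end and spot below 0.006 m and angle between probe's own z axis and vertical below 0.12 rad and value of joint probe_tip between 0.0015 and 0.0085 m and contact force between probe and drawer between 0.5 and 7 N and contact force between the fingers and probe above 1 N and linear speed of probe below 0.02 m/s); the arm keeps its last pose, push and grip.
It fails at once if the probe was pressed hard on the coupon (over 15 N) (contact force between probe and drawer above 15 N).
It fails at once if a bystander was moved more than 30 mm (distance of any of objective_case, vial, beaker, notebook, tape_roll from where it was at the start of the episode above 0.03 m).
It also fails if it takes over 53 s, if anything falls off the work surface, if the arm or the gripper's body presses on something with over 40 N, if the wrist force passes 120 N, or if a joint passes its speed limit or range.

## Working session

There is one attempt and no reset: what is moved stays moved. The work goes in short steps, Python scripts to look and compute and a tool call to move; the robot and the scene stay as the last step left them, time stands still between calls to the robot, and variables do not carry over. Pictures are saved under pics/ and viewed, at most 10 in all, crops included, and the job is handed in when it is done.

Besides the shell and the picture viewer there is one more tool, called by a JSON object that holds its "op" and its "data". apply_moves: Moves the arm, as the interface text tells. Shifts and turns lie within -1 to 1; 1 stands for 250 mm of shift or 30 degrees of turn. Its arguments: {"type":"object","properties":{"steps":{"type":"array"},"jaw":{"type":"number"},"newtons":{"type":"number"}},"required":["steps"]}

```bash
mkdir -p pics; cat > h.py <<'E'
from station import *
import numpy as np, cv2
from scipy.spatial.transform import Rotation as R
def cam(n):
    c=camera_model(n); M=np.array(c["rotation"],float)
    M=M if M.shape==(3,3) else R.from_euler('xyz',M).as_matrix()
    return c,M,np.array(c["xyz"],float)
def ray(n,u,v):
    c,M,o=cam(n); d=M@np.array([(u-c["cx"])/c["fx"],(v-c["cy"])/c["fy"],1.]); return o,d/np.linalg.norm(d)
def onz(n,u,v,z):
    o,d=ray(n,u,v); return o+d*(z-o[2])/d[2]
def proj(n,p):
    c,M,o=cam(n); q=M.T@(np.array(p)-o); return np.array([c["fx"]*q[0]/q[2]+c["cx"],c["fy"]*q[1]/q[2]+c["cy"]])
E
python3 - <<'E'
from h import *
for n in("side","top"):
    f=grab_frame(n); cv2.imwrite(f"pics/{n}0.png",f); print(n,camera_model(n))
s=get_state(); print(s)
E
```

```text
side {'fx': 451.0698249613751, 'fy': 451.0698249613751, 'cx': 258.3373296210855, 'cy': 189.93697256597088, 'xyz': array([ 0.38428251, -0.55207518,  0.50332288]), 'rotation': array([-2.00200426, -0.01971695, -0.14552062])}
top {'fx': 405.2184048346491, 'fy': 405.2184048346491, 'cx': 263.5929661204287, 'cy': 183.99822123306768, 'xyz': array([0.39977292, 0.41549219, 0.97116868]), 'rotation': array([-3.0032134 , -0.02076551, -1.56564025])}
{'t': 0.1, 'q': array([ 1.55210367e+00,  3.59304143e-01,  1.11542332e-02, -3.21465132e-04,
       -1.22407959e+00, -2.88116496e-01]), 'qd': array([-5.59270447e-04, -1.97412070e-03,  2.27972640e-03, -7.27159289e-04,
       -7.24129440e-04, -3.26770043e-05]), 'joint_efforts': array([-1.71265376e-03, -5.84158623e+01,  2.93750167e+01,  7.01557875e+00,
        1.01757518e-02, -4.84889142e-05]), 'eef_pos': array([0.20374117, 0.64306416, 0.22572286]), 'ee_rot': array([ 3.14013267e+00, -1.17513739e-04, -3.06918522e-01]), 'force': array([-0.125375  , -0.79514564, -0.98438569]), 'moment': array([-0.03705773, -0.01256538, -0.0198476 ]), 'gripper_force': 0.0, 'width': 0.08763659208878775}
```

View pics/side0.png

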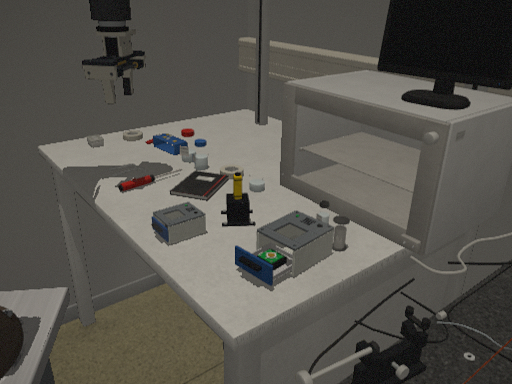

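View pics/top0.png

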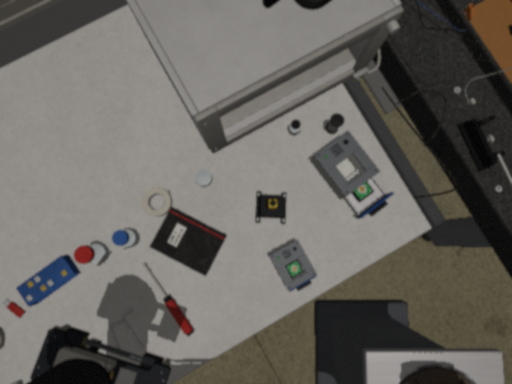

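The side view shows the larger tester at (292,243) with its drawer open (blue front at 255,264), the smaller look-alike at (178,222), and the yellow probe in its stand at (238,190). In the top view the tester is at (345,168), its drawer coupon at (363,190), the look-alike at (292,265) and the stand at (271,206).

Candidates:
- **Tester:** (345,168) top is the larger one, so I choose it. (292,265) is the smaller.
- **Probe:** only (271,204) is yellow in a black stand. The screwdriver at (178,315) is red.

Next is a close crop to check this.

```bash
python3 - <<'E'
from h import *
f=cv2.imread("pics/top0.png"); g=cv2.imread("pics/side0.png")
a=cv2.resize(f[120:230,240:400],None,fx=5,fy=5,interpolation=cv2.INTER_CUBIC)
cv2.imwrite("pics/c1.png",a)
def masks(n,im):
    h=cv2.cvtColor(im,cv2.COLOR_BGR2HSV)
    for nm,lo,hi in(("yellow",(18,120,80),(32,255,255)),("green",(45,120,40),(85,255,255)),("blue",(100,130,30),(125,255,255))):
        m=cv2.inRange(h,lo,hi)
        k,l,st,ce=cv2.connectedComponentsWithStats(m)
        for i in range(1,k):
            if st[i,4]>12: print(n,nm,st[i],ce[i].round(1))
masks("top",f); masks("side",g)
E
```

```text
top yellow [268 199  10  10  51] [272.4 203.8]
top yellow [ 28 282   5   4  15] [ 29.9 283.5]
top yellow [ 41 286   4   4  13] [ 42.6 287.6]
top green [367 186   3   8  16] [368.  189.8]
top green [355 191  11   7  30] [359.5 195.1]
top blue [361 195  28  21  95] [374.8 205.8]
top blue [113 231  15  13 150] [120.1 237.4]
top blue [ 18 257  60  48 954] [ 50.2 278.6]
side yellow [233 174   9   6  35] [236.9 176.8]
side yellow [234 180   8  16 118] [237.5 187.8]
side yellow [235 197   7   2  14] [238.  197.5]
side yellow [268 253   6   4  16] [270.6 254.7]
side green [258 249  26  15 127] [270.6 256.6]
side blue [153 134  34  21 374] [168.1 143.9]
side blue [195 140  11   7  60] [199.7 142.5]
side blue [152 217  15  14  27] [158.6 222.7]
side blue [235 246  38  39 580] [254.7 265.1]
```

View pics/c1.png

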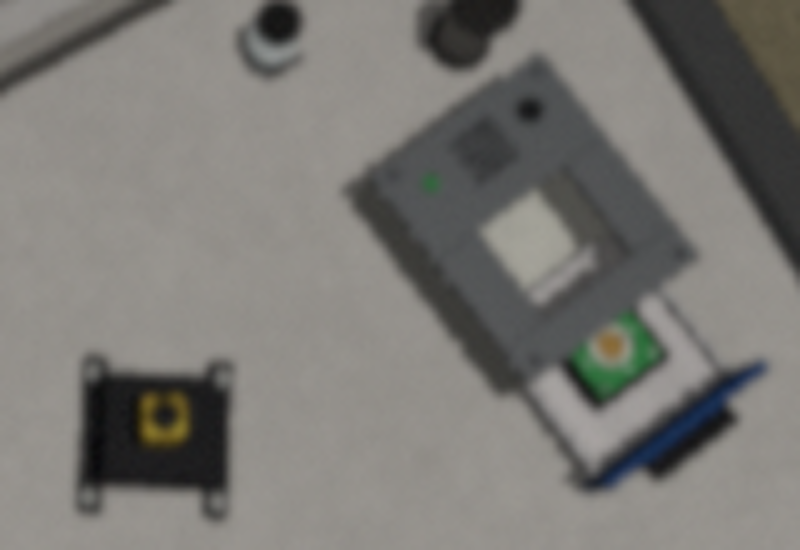

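The crop confirms the larger tester: lid corners near (540,55), (697,255), (525,385) and (370,172), pad at (611,345), and a square yellow grip with black cap at (165,418). Next I cast these to points and compare sizes.

```bash
python3 - <<'E'
from h import *
P=lambda x,y,z:onz("top",240+(x+.5)/5-.5,120+(y+.5)/5-.5,z)
L=[P(*c,.066) for c in((540,55),(697,255),(525,385),(370,172))]
for c in L: print(c.round(4))
for i in range(4): print("edge",np.linalg.norm(L[i]-L[(i+1)%4]).round(4))
c=np.mean(L,0); print("lid centre",c)
ex=(L[0]+L[3]-L[1]-L[2]); print("yaw x",np.arctan2(ex[1],ex[0]));
ey=(L[3]+L[2]-L[0]-L[1]); print("yaw y-90",np.arctan2(-ey[0],ey[1]))
p=P(611,345,.034); print("pad",p, "pad side",onz("side",270.6,255.,.034))
print("drawer front ends", P(765,367,.054),P(600,487,.054))
fe=P(765,367,.054)-P(600,487,.054); print(np.linalg.norm(fe),np.arctan2(fe[0],-fe[1]))
print("grip top",P(165,418,.111))
print("feet",[P(*q,.006).round(4) for q in((92,365),(222,370),(216,508),(88,500))])
# triangulate yellow: side centroid approx grip mid
for z in(.111,.105,.08): print(z,onz("side",237,175,z))
for n,q in(("stand top",(0,0)),): pass
print(onz("top",294,127,.06),onz("top",334,124,.068),onz("top",292,265,.04))
print("monitor shelf?",onz("top",215,150,0), onz("top",345,85,0))
E
```

```text
[0.652 0.204 0.066]
[0.5589 0.1343 0.066 ]
[0.4987 0.2144 0.066 ]
[0.5961 0.2834 0.066 ]
edge 0.1163
edge 0.1002
edge 0.1193
edge 0.097
lid centre [0.57642565 0.20905532 0.066     ]
yaw x 0.6294190930641994
yaw y-90 0.6291001741068544
pad [0.52138186 0.16642716 0.034     ] pad side [0.52172886 0.1614536  0.034     ]
drawer front ends [0.50916398 0.10100459 0.054     ] [0.45370789 0.17861558 0.054     ]
0.09538785842133414 0.6204172254869368
grip top [0.47853306 0.37883877 0.111     ]
feet [array([0.5134, 0.4094, 0.006 ]), array([0.5115, 0.347 , 0.006 ]), array([0.4454, 0.35  , 0.006 ]), array([0.4488, 0.4109, 0.006 ])]
0.111 [0.47966566 0.37468605 0.111     ]
0.105 [0.4811244  0.38885949 0.105     ]
0.08 [0.48720251 0.44791552 0.08      ]
[0.66086497 0.32735792 0.06      ] [0.66672484 0.23565783 0.068     ] [0.34518897 0.33162851 0.04      ]
monitor shelf? [0.61805099 0.51517329 0.        ] [0.7883408  0.19241532 0.        ]
```

{"op": "apply_moves", "data": {"steps": [{"translation":[0.06,-0.12,0],"rotation":[0,0,0.1]},{"translation":[0.12,-0.25,0],"rotation":[0,0,0.2]},{"translation":[0.18,-0.37,0],"rotation":[0,0,0.3]},{"translation":[0.24,-0.5,0],"rotation":[0,0,0.45]},{"translation":[0.3,-0.62,0],"rotation":[0,0,0.6]},{"translation":[0.36,-0.75,0],"rotation":[0,0,0.7]},{"translation":[0.42,-0.87,0],"rotation":[0,0,0.8]},{"translation":[0.48,-1,0],"rotation":[0,0,0.9]},{"translation":[0.48,-1,0],"rotation":[0,0,0.9]},{"translation":[0.48,-1,0],"rotation":[0,0,0.9]}], "jaw": 1}}

```text
t: 0.93
eef_pos: [0.3245, 0.3919, 0.2268]
ee_rot: [-3.141, -0.0, 0.162]
force: [0.2, 0.4, 0.7]
width: 0.0266
gripper_force: 0.0
```

{"op": "apply_moves", "data": {"steps": [{"translation":[0.06,-0.12,0],"rotation":[0,0,0.1]},{"translation":[0.12,-0.25,0],"rotation":[0,0,0.2]},{"translation":[0.18,-0.37,0],"rotation":[0,0,0.3]},{"translation":[0.24,-0.5,0],"rotation":[0,0,0.45]},{"translation":[0.3,-0.62,0],"rotation":[0,0,0.6]},{"translation":[0.36,-0.75,0],"rotation":[0,0,0.7]},{"translation":[0.4,-0.87,0],"rotation":[0,0,0.8]},{"translation":[0.44,-1,0],"rotation":[0,0,0.88]},{"translation":[0.44,-1,0],"rotation":[0,0,0.88]},{"translation":[0.44,-1,0],"rotation":[0,0,0.88]}]}}

```text
t: 1.77
eef_pos: [0.4343, 0.1428, 0.2264]
ee_rot: [-3.142, 0.0, 0.622]
force: [-0.4, 0.1, 0.3]
width: 0.0001
gripper_force: 0.0
```

```bash
python3 - <<'E'
from h import *
import station
s=get_state();print({k:s[k] for k in("t","q","eef_pos","ee_rot","force","width")})
print([x for x in dir(station) if not x.startswith('_')], getattr(station,"hold_point_z",None))
E
```

```text
{'t': 1.7667, 'q': array([ 7.50470985e-01, -8.38024227e-03, -4.44788501e-01, -7.71036450e-05,
       -1.13471116e+00,  1.44247863e+00]), 'eef_pos': array([0.43428902, 0.14275209, 0.22636676]), 'ee_rot': array([-3.14156470e+00,  3.29374342e-04,  6.22120709e-01]), 'force': array([-0.43321437,  0.09513846,  0.29752793]), 'width': 5.660968803164148e-05}
['Unreachable', 'camera_model', 'get_state', 'grab_frame', 'hold_point_z', 'job_done'] 0.0188
```

{"op": "apply_moves", "data": {"steps": [{"translation":[0,-0.07,-0.1],"rotation":[0,0,0]},{"translation":[0,-0.144,-0.2],"rotation":[0,0,0]},{"translation":[0,-0.144,-0.3],"rotation":[0,0,0]},{"translation":[0,-0.144,-0.4],"rotation":[0,0,0]},{"translation":[0,-0.144,-0.5],"rotation":[0,0,0]},{"translation":[0,-0.144,-0.6],"rotation":[0,0,0]},{"translation":[0,-0.144,-0.7],"rotation":[0,0,0]},{"translation":[0,-0.144,-0.776],"rotation":[0,0,0]},{"translation":[0,-0.144,-0.776],"rotation":[0,0,0]},{"translation":[0,-0.144,-0.776],"rotation":[0,0,0]}]}}

```text
t: 2.6
eef_pos: [0.4335, 0.1082, 0.032]
ee_rot: [3.141, 0.003, 0.626]
force: [-0.3, -0.2, 1.1]
width: 0.0006
gripper_force: 0.0
```

{"op": "apply_moves", "data": {"steps": [{"translation":[0.03,0.021,0],"rotation":[0,0,0]},{"translation":[0.06,0.042,0],"rotation":[0,0,0]},{"translation":[0.085,0.06,0],"rotation":[0,0,0]},{"translation":[0.11,0.08,0],"rotation":[0,0,0]},{"translation":[0.135,0.097,0],"rotation":[0,0,0]},{"translation":[0.16,0.115,0],"rotation":[0,0,0]},{"translation":[0.18,0.13,0],"rotation":[0,0,0]},{"translation":[0.2,0.144,0],"rotation":[0,0,0]},{"translation":[0.22,0.158,0],"rotation":[0,0,0]},{"translation":[0.22,0.158,0],"rotation":[0,0,0]}]}}

```text
t: 3.43
eef_pos: [0.4901, 0.1478, 0.0326]
ee_rot: [3.141, -0.001, 0.625]
force: [0.7, -0.4, 0.7]
width: 0.0004
gripper_force: 0.0
```

```bash
python3 - <<'E'
from h import *
f=grab_frame("side"); g=grab_frame("top")
a=cv2.resize(f[180:300,210:350],None,fx=4,fy=4); b=cv2.resize(g[115:235,300:410],None,fx=4,fy=4)
cv2.imwrite("pics/c2.png",np.hstack([a,b])[:, :800] if a.shape[1]+b.shape[1]<=800 else cv2.resize(np.hstack([a,b]),(800,384)))
E
```

```text
(no output)
```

View pics/c2.png

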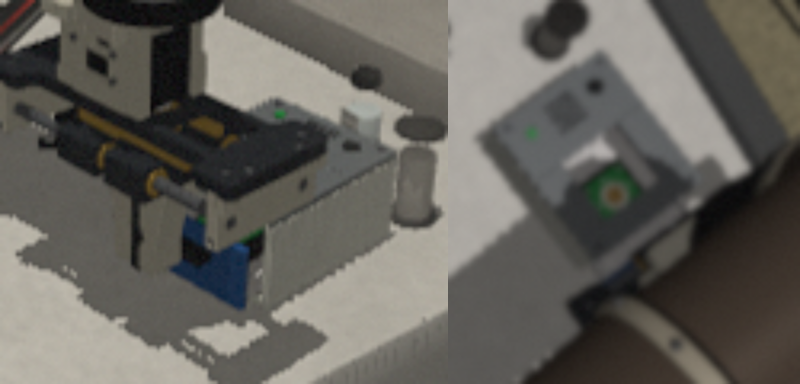

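The side and top crops show the fingers on the pull ledge and the drawer still about 18 mm open, with the pad showing near (612,195) at the front edge of the opening. I keep pushing.

{"op": "apply_moves", "data": {"steps": [{"translation":[0.01,0.007,0],"rotation":[0,0,0]},{"translation":[0.02,0.014,0],"rotation":[0,0,0]},{"translation":[0.03,0.021,0],"rotation":[0,0,0]},{"translation":[0.04,0.028,0],"rotation":[0,0,0]},{"translation":[0.045,0.032,0],"rotation":[0,0,0]},{"translation":[0.05,0.036,0],"rotation":[0,0,0]},{"translation":[0.055,0.04,0],"rotation":[0,0,0]},{"translation":[0.06,0.043,0],"rotation":[0,0,0]},{"translation":[0.065,0.047,0],"rotation":[0,0,0]},{"translation":[0.065,0.047,0],"rotation":[0,0,0]}]}}

```text
t: 4.37
eef_pos: [0.5037, 0.1576, 0.032]
ee_rot: [-3.142, 0.004, 0.625]
force: [-6.2, -4.3, 2.1]
width: 0.0003
gripper_force: 3.0
```

{"op": "apply_moves", "data": {"steps": [{"translation":[0.003,0.002,0],"rotation":[0,0,0]},{"translation":[0.006,0.004,0],"rotation":[0,0,0]},{"translation":[0.009,0.006,0],"rotation":[0,0,0]},{"translation":[0.012,0.008,0],"rotation":[0,0,0]},{"translation":[0.014,0.01,0],"rotation":[0,0,0]},{"translation":[0.014,0.01,0],"rotation":[0,0,0]},{"translation":[0.014,0.01,0],"rotation":[0,0,0]},{"translation":[0.014,0.01,0],"rotation":[0,0,0]},{"translation":[0.014,0.01,0],"rotation":[0,0,0]},{"translation":[0.014,0.01,0],"rotation":[0,0,0]}]}}

```text
t: 5.2
eef_pos: [0.5039, 0.1576, 0.0316]
ee_rot: [-3.141, 0.01, 0.624]
force: [-14.5, -8.4, 11.6]
width: 0.0005
gripper_force: 8.2
```

```bash
python3 - <<'E'
from h import *
g=grab_frame("top")
cv2.imwrite("pics/c3.png",cv2.resize(g[115:235,300:410],None,fx=5,fy=5,interpolation=cv2.INTER_CUBIC))
E
```

```text
(no output)
```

View pics/c3.png

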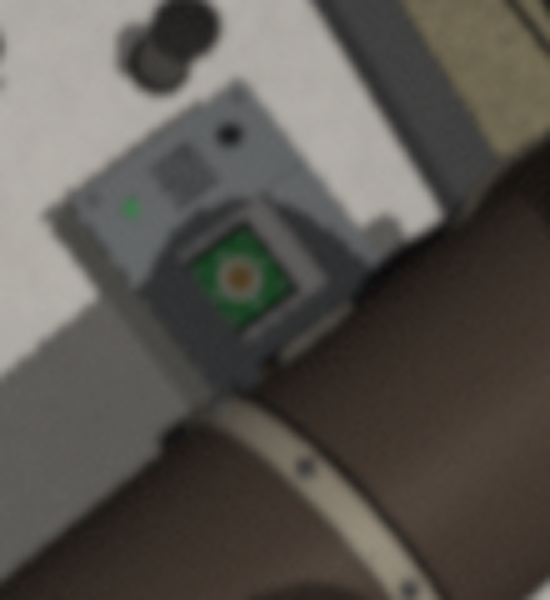

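The drawer met a hard stop, and the pad with its ring shows centred in the opening at crop (238,277). I back off and rise.

{"op": "apply_moves", "data": {"steps": [{"translation":[-0.06,-0.043,0],"rotation":[0,0,0]},{"translation":[-0.12,-0.085,0],"rotation":[0,0,0]},{"translation":[-0.12,-0.085,0.1],"rotation":[0,0,0]},{"translation":[-0.12,-0.085,0.2],"rotation":[0,0,0]},{"translation":[-0.12,-0.085,0.33],"rotation":[0,0,0]},{"translation":[-0.12,-0.085,0.46],"rotation":[0,0,0]},{"translation":[-0.12,-0.085,0.6],"rotation":[0,0,0]},{"translation":[-0.12,-0.085,0.7],"rotation":[0,0,0]},{"translation":[-0.12,-0.085,0.8],"rotation":[0,0,0]},{"translation":[-0.12,-0.085,0.8],"rotation":[0,0,0]}], "jaw": -1}}

```text
t: 6.08
eef_pos: [0.4816, 0.1414, 0.2385]
ee_rot: [3.14, -0.01, 0.626]
force: [0.5, 0.4, -0.1]
width: 0.0619
gripper_force: 0.0
```

{"op": "apply_moves", "data": {"steps": [{"translation":[0,0.12,0],"rotation":[0,0,-0.1]},{"translation":[0,0.25,0],"rotation":[0,0,-0.2]},{"translation":[0,0.37,0],"rotation":[0,0,-0.3]},{"translation":[0,0.5,0],"rotation":[0,0,-0.45]},{"translation":[0,0.62,0],"rotation":[0,0,-0.6]},{"translation":[0,0.72,0],"rotation":[0,0,-0.75]},{"translation":[0,0.8,0],"rotation":[0,0,-0.9]},{"translation":[0,0.8,0],"rotation":[0,0,-1]},{"translation":[0,0.8,0],"rotation":[0,0,-1]},{"translation":[0,0.8,0],"rotation":[0,0,-1]}]}}

```text
t: 6.92
eef_pos: [0.4787, 0.3402, 0.2323]
ee_rot: [3.142, -0.0, 0.104]
force: [0.2, 0.0, 0.4]
width: 0.0878
gripper_force: 0.0
```

```bash
python3 - <<'E'
from h import *
s=get_state();print({k:s[k].round(4) for k in("q","eef_pos","ee_rot","force")})
g=grab_frame("top"); f=grab_frame("side"); cv2.imwrite("pics/top4.png",g);cv2.imwrite("pics/side4.png",f)
h=cv2.cvtColor(g,cv2.COLOR_BGR2HSV)
m=cv2.inRange(h,(45,100,40),(85,255,255)); m[:150]=0; m[200:]=0; m[:,:330]=0;m[:,370:]=0
x=cv2.findNonZero(m); r=cv2.minAreaRect(cv2.convexHull(x)); print(r, onz("top",*r[0],.034))
b=cv2.inRange(h,(8,80,60),(24,255,255));b[:155]=0;b[190:]=0;b[:,:335]=0;b[:,360:]=0
y=cv2.findNonZero(b); 
if y is not None: c=y.reshape(-1,2).mean(0);print(len(y),c,onz("top",*c,.034))
cv2.imwrite("pics/c4.png",cv2.resize(g[150:190,325:375],None,fx=10,fy=10,interpolation=cv2.INTER_CUBIC))
E
```

```text
{'q': array([ 9.5070e-01,  2.1170e-01, -1.7920e-01,  1.0000e-04, -1.1799e+00,
        7.2390e-01]), 'eef_pos': array([0.4787, 0.3402, 0.2323]), 'ee_rot': array([ 3.1415, -0.    ,  0.1038]), 'force': array([0.2082, 0.0129, 0.4462])}Traceback (most recent call last):
  File "<stdin>", line 6, in <module>
cv2.error: OpenCV(4.12.0) /io/opencv/modules/imgproc/src/convhull.cpp:143: error: (-215:Assertion failed) total >= 0 && (depth == CV_32F || depth == CV_32S) in function 'convexHull'
```

```bash
python3 - <<'E'
from h import *
g=cv2.imread("pics/c3.png"); h=cv2.cvtColor(g,cv2.COLOR_BGR2HSV)
k=lambda x,y:(300+(x+.5)/5-.5,115+(y+.5)/5-.5)
print("pad eye",k(238,277),onz("top",*k(238,277),.034))
m=cv2.inRange(h,(8,60,60),(26,255,255)); n,l,st,ce=cv2.connectedComponentsWithStats(m[230:330,190:290])
for i in range(1,n):
  if st[i,4]>30: c=ce[i]+(190,230); print(st[i],c,onz("top",*k(*c),.034))
m=cv2.inRange(h,(45,90,30),(85,255,255)); m[:215]=0
r=cv2.minAreaRect(cv2.convexHull(cv2.findNonZero(m)));print(r,onz("top",*k(*r[0]),.034))
g=cv2.imread("pics/side4.png"); h=cv2.cvtColor(g,cv2.COLOR_BGR2HSV)
for lo,hi in(((45,100,30),(85,255,255)),):
  m=cv2.inRange(h,lo,hi); m[:210]=0; x=cv2.findNonZero(m)
  if x is not None: r=cv2.minAreaRect(x);print("side",r,onz("side",*r[0],.034))
E
```

```text
pad eye (347.2, 170.0) [0.56531828 0.19976563 0.034     ]
[ 36  34  27  28 581] [239.29948365 277.46471601] [0.56510137 0.19915545 0.034     ]
((240.70001220703125, 277.1000061035156), (80.59999084472656, 70.59998321533203), 53.13010025024414) [0.56528167 0.19848808 0.034     ]
side ((287.58843994140625, 232.40087890625), (14.981457710266113, 37.819732666015625), 9.727579116821289) [0.57122113 0.24155927 0.034     ]
```

{"op": "apply_moves", "data": {"steps": [{"translation":[0,0.05,0],"rotation":[0,0,-0.07]},{"translation":[0,0.1,0],"rotation":[0,0,-0.14]},{"translation":[0,0.155,0],"rotation":[0,0,-0.14]},{"translation":[0,0.155,-0.1],"rotation":[0,0,-0.14]},{"translation":[0,0.155,-0.2],"rotation":[0,0,-0.14]},{"translation":[0,0.155,-0.3],"rotation":[0,0,-0.14]},{"translation":[0,0.155,-0.4],"rotation":[0,0,-0.14]},{"translation":[0,0.155,-0.5],"rotation":[0,0,-0.14]},{"translation":[0,0.155,-0.6],"rotation":[0,0,-0.14]},{"translation":[0,0.155,-0.673],"rotation":[0,0,-0.14]}]}}

```text
t: 7.85
eef_pos: [0.4782, 0.378, 0.0623]
ee_rot: [3.141, 0.001, 0.03]
force: [-0.7, -0.4, 0.1]
width: 0.0879
gripper_force: 0.0
```

```bash
python3 - <<'E'
from h import *
f=grab_frame("side"); cv2.imwrite("pics/c5.png",cv2.resize(f[120:270,170:350],None,fx=4,fy=4,interpolation=cv2.INTER_CUBIC))
E
```

```text
(no output)
```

View pics/c5.png

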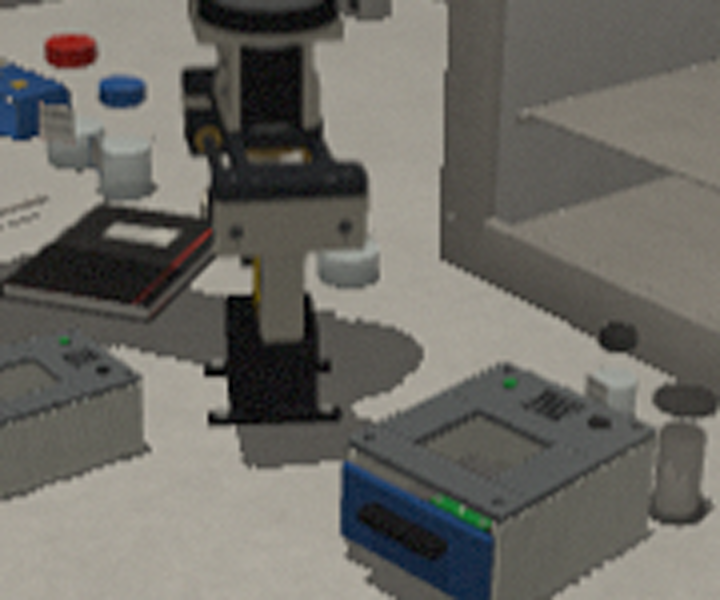

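Side crop: the fingers straddle the yellow grip just above the stand (280,320), and the tester drawer is flush, with only the 6 mm slit above its front at (460,510). Now I grip.

{"op": "apply_moves", "data": {"steps": [{"translation":[0,0,0],"rotation":[0,0,0]},{"translation":[0,0,0],"rotation":[0,0,0]},{"translation":[0,0,0],"rotation":[0,0,0]},{"translation":[0,0,0],"rotation":[0,0,0]},{"translation":[0,0,0],"rotation":[0,0,0]},{"translation":[0,0,0],"rotation":[0,0,0]},{"translation":[0,0,0],"rotation":[0,0,0]},{"translation":[0,0,0],"rotation":[0,0,0]},{"translation":[0,0,0],"rotation":[0,0,0]},{"translation":[0,0,0],"rotation":[0,0,0]}], "jaw": 1, "newtons": 20}}

```text
t: 8.73
eef_pos: [0.4786, 0.3787, 0.0644]
ee_rot: [-3.142, -0.0, 0.028]
force: [0.7, 0.3, 0.2]
width: 0.0263
gripper_force: 0.0
```

{"op": "apply_moves", "data": {"steps": [{"translation":[0,0,0],"rotation":[0,0,0]},{"translation":[0,0,0],"rotation":[0,0,0]},{"translation":[0,0,0.03],"rotation":[0,0,0]},{"translation":[0,0,0.08],"rotation":[0,0,0]},{"translation":[0,0,0.15],"rotation":[0,0,0]},{"translation":[0,0,0.22],"rotation":[0,0,0]},{"translation":[0,0,0.29],"rotation":[0,0,0]},{"translation":[0,0,0.36],"rotation":[0,0,0]},{"translation":[0,0,0.4],"rotation":[0,0,0]},{"translation":[0,0,0.4],"rotation":[0,0,0]}]}}

```text
t: 9.57
eef_pos: [0.4795, 0.3797, 0.1672]
ee_rot: [-3.138, -0.003, 0.029]
force: [0.1, -0.0, -1.2]
width: 0.0177
gripper_force: 20.0
```

```bash
python3 - <<'E'
from h import *
s=get_state();print({k:np.round(s[k],4) for k in("t","q","eef_pos","ee_rot","force","width","gripper_force")})
f=grab_frame("side"); cv2.imwrite("pics/c6.png",cv2.resize(f[90:240,170:350],None,fx=4,fy=4,interpolation=cv2.INTER_CUBIC))
E
```

```text
{'t': np.float64(9.5667), 'q': array([ 9.8910e-01,  2.9680e-01, -2.1980e-01,  6.0000e-04, -1.0498e+00,
        6.1010e-01]), 'eef_pos': array([0.4795, 0.3797, 0.1672]), 'ee_rot': array([-3.1383e+00, -3.0000e-03,  2.8700e-02]), 'force': array([ 0.0978, -0.0155, -1.2495]), 'width': np.float64(0.0177), 'gripper_force': np.float64(19.9844)}
```

View pics/c6.png

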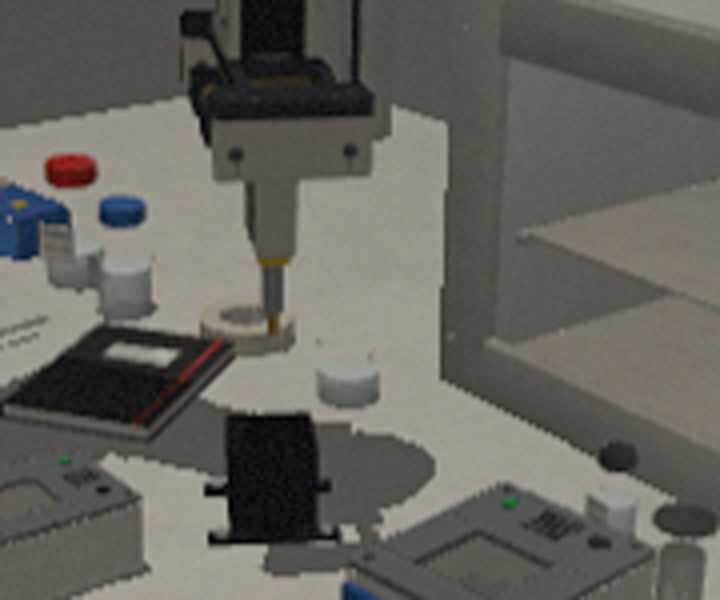

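Side crop: the probe hangs upright clear of the stand, shoulder at (272,262), tip end at (272,333).

```bash
python3 - <<'E'
from h import *
def at(u,v,y):
    o,d=ray("side",u,v); return o+d*(y-o[1])/d[1]
k=lambda x,y:(170+(x+.5)/4-.5,90+(y+.5)/4-.5)
print("tip",at(*k(272,333),.379),"shoulder",at(*k(272,262),.37))
print(proj("side",(.4795,.3797,.1138)),k(272,333))
E
```

```text
tip [0.48151794 0.379      0.1142854 ] shoulder [0.48055584 0.37       0.15997699]
[236.69745225 172.98944003] (237.625, 172.875)
```

{"op": "apply_moves", "data": {"steps": [{"translation":[0.04,-0.085,0],"rotation":[0,0,0]},{"translation":[0.08,-0.17,0],"rotation":[0,0,0]},{"translation":[0.12,-0.26,0],"rotation":[0,0,0]},{"translation":[0.16,-0.35,0],"rotation":[0,0,0]},{"translation":[0.205,-0.44,0],"rotation":[0,0,0]},{"translation":[0.25,-0.53,0],"rotation":[0,0,0]},{"translation":[0.29,-0.62,0],"rotation":[0,0,0]},{"translation":[0.32,-0.69,0],"rotation":[0,0,0]},{"translation":[0.34,-0.72,0],"rotation":[0,0,0]},{"translation":[0.34,-0.72,0],"rotation":[0,0,0]}]}}

```text
t: 10.45
eef_pos: [0.5637, 0.1968, 0.1629]
ee_rot: [3.14, 0.002, 0.026]
force: [-0.4, 0.6, -0.9]
width: 0.0182
gripper_force: 20.0
```

{"op": "apply_moves", "data": {"steps": [{"translation":[0,0,0],"rotation":[0,0,0]},{"translation":[0,0,-0.02],"rotation":[0,0,0]},{"translation":[0,0,-0.04],"rotation":[0,0,0]},{"translation":[0,0,-0.06],"rotation":[0,0,0]},{"translation":[0,0,-0.08],"rotation":[0,0,0]},{"translation":[0,0,-0.1],"rotation":[0,0,0]},{"translation":[0,0,-0.12],"rotation":[0,0,0]},{"translation":[0,0,-0.12],"rotation":[0,0,0]},{"translation":[0,0,-0.12],"rotation":[0,0,0]},{"translation":[0,0,-0.12],"rotation":[0,0,0]}]}}

```text
t: 11.28
eef_pos: [0.5638, 0.1988, 0.1345]
ee_rot: [-3.142, -0.0, 0.028]
force: [-0.3, -0.3, -0.0]
width: 0.0179
gripper_force: 20.0
```

```bash
python3 - <<'E'
from h import *
s=get_state();print({k:np.round(s[k],4) for k in("t","q","eef_pos","ee_rot","force","width","gripper_force")})
f=grab_frame("side"); g=grab_frame("top");cv2.imwrite("pics/side7.png",f); cv2.imwrite("pics/top7.png",g)
cv2.imwrite("pics/c7.png",np.hstack([cv2.resize(f[170:270,250:350],(400,400),interpolation=cv2.INTER_CUBIC),cv2.resize(g[120:220,295:395],(400,400),interpolation=cv2.INTER_CUBIC)]))
print("expected tip px",proj("side",s["eef_pos"]+[.001,0,-.0534]))
E
```

```text
{'t': np.float64(11.2833), 'q': array([ 6.657e-01,  3.074e-01, -2.872e-01,  1.000e-04, -9.759e-01,
        9.334e-01]), 'eef_pos': array([0.5638, 0.1988, 0.1345]), 'ee_rot': array([-3.1416e+00, -2.0000e-04,  2.8400e-02]), 'force': array([-0.3319, -0.3424, -0.0376]), 'width': np.float64(0.0179), 'gripper_force': np.float64(19.9843)}
expected tip px [289.94027672 222.55644041]
```

View pics/c7.png

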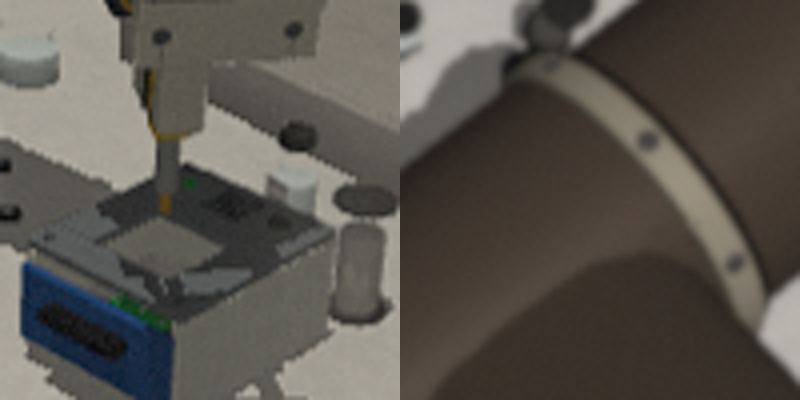

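Crop: the tip end is at (166,212), hovering over the lid opening, whose corners are near (98,243), (222,248) and (175,275). The top view is blocked by the arm. I check the side-camera bias using the lid corners seen in pics/c5.

```bash
python3 - <<'E'
from h import *
k=lambda x,y:(170+(x+.5)/4-.5,120+(y+.5)/4-.5)
L=np.array([onz("side",*k(*c),.066) for c in((350,438),(498,517),(655,432),(505,362))])
print(L.round(4),[np.linalg.norm(L[i]-L[(i+1)%4]).round(4) for i in range(4)],L.mean(0))
O=np.array([onz("side",*k(*c),.066) for c in((413,441),(480,478),(553,440),(484,410))])
print(O.round(4),O.mean(0))
k=lambda x,y:(250+(x+.5)/4-.5,170+(y+.5)/4-.5)
print("tip",onz("side",*k(166,213),.0811))
f=cv2.imread("pics/side7.png"); h=cv2.cvtColor(f,cv2.COLOR_BGR2HSV)
m=cv2.inRange(h,(8,90,60),(28,255,255))[210:226,284:298]; y,x=np.nonzero(m); print(len(x),x.mean()+284,y.min()+210,y.max()+210)
E
```

```text
[[0.5018 0.2066 0.066 ]
 [0.5582 0.1278 0.066 ]
 [0.6525 0.1958 0.066 ]
 [0.5951 0.2778 0.066 ]] [np.float64(0.0968), np.float64(0.1162), np.float64(0.1001), np.float64(0.1174)] [0.57691637 0.20198361 0.066     ]
[[0.5319 0.2003 0.066 ]
 [0.5572 0.1623 0.066 ]
 [0.6002 0.1936 0.066 ]
 [0.573  0.2272 0.066 ]] [0.56556334 0.19584389 0.066     ]
tip [0.56677153 0.19720055 0.0811    ]
15 290.8666666666667 218 223
```

Both cameras put the tip within about 2 mm of the pad middle, so I make a tiny correction and descend to just above the pad.

{"op": "apply_moves", "data": {"steps": [{"translation":[-0.002,-0.002,-0.02],"rotation":[0,0,0]},{"translation":[-0.002,-0.002,-0.04],"rotation":[0,0,0]},{"translation":[-0.002,-0.002,-0.06],"rotation":[0,0,0]},{"translation":[-0.002,-0.002,-0.08],"rotation":[0,0,0]},{"translation":[-0.002,-0.002,-0.1],"rotation":[0,0,0]},{"translation":[-0.002,-0.002,-0.12],"rotation":[0,0,0]},{"translation":[-0.002,-0.002,-0.14],"rotation":[0,0,0]},{"translation":[-0.002,-0.002,-0.16],"rotation":[0,0,0]},{"translation":[-0.002,-0.002,-0.17],"rotation":[0,0,0]},{"translation":[-0.002,-0.002,-0.17],"rotation":[0,0,0]}]}}

```text
t: 12.22
eef_pos: [0.5627, 0.198, 0.0909]
ee_rot: [3.141, 0.001, 0.028]
force: [-0.4, -0.4, -1.0]
width: 0.0179
gripper_force: 20.0
```

{"op": "apply_moves", "data": {"steps": [{"translation":[0,0,0],"rotation":[0,0,0]},{"translation":[0,0,0],"rotation":[0,0,0]},{"translation":[0,0,0],"rotation":[0,0,0]},{"translation":[0,0,0],"rotation":[0,0,0]},{"translation":[0,0,0],"rotation":[0,0,0]},{"translation":[0,0,0],"rotation":[0,0,0]},{"translation":[0,0,0],"rotation":[0,0,0]},{"translation":[0,0,0],"rotation":[0,0,0]},{"translation":[0,0,0],"rotation":[0,0,0]},{"translation":[0,0,0],"rotation":[0,0,0]}]}}

```text
t: 13.05
eef_pos: [0.5631, 0.1982, 0.0918]
ee_rot: [3.142, 0.0, 0.028]
force: [0.3, -0.4, -0.8]
width: 0.0179
gripper_force: 20.0
```

{"op": "apply_moves", "data": {"steps": [{"translation":[0,0,-0.003],"rotation":[0,0,0]},{"translation":[0,0,-0.006],"rotation":[0,0,0]},{"translation":[0,0,-0.009],"rotation":[0,0,0]},{"translation":[0,0,-0.012],"rotation":[0,0,0]},{"translation":[0,0,-0.016],"rotation":[0,0,0]},{"translation":[0,0,-0.02],"rotation":[0,0,0]},{"translation":[0,0,-0.024],"rotation":[0,0,0]},{"translation":[0,0,-0.028],"rotation":[0,0,0]},{"translation":[0,0,-0.028],"rotation":[0,0,0]},{"translation":[0,0,-0.028],"rotation":[0,0,0]}]}}

```text
t: 13.88
eef_pos: [0.5632, 0.1982, 0.0849]
ee_rot: [3.142, -0.0, 0.028]
force: [0.5, 0.1, 1.1]
width: 0.0178
gripper_force: 20.0
```

{"op": "apply_moves", "data": {"steps": [{"translation":[0,0,-0.003],"rotation":[0,0,0]},{"translation":[0,0,-0.006],"rotation":[0,0,0]},{"translation":[0,0,-0.009],"rotation":[0,0,0]},{"translation":[0,0,-0.009],"rotation":[0,0,0]},{"translation":[0,0,-0.009],"rotation":[0,0,0]},{"translation":[0,0,-0.009],"rotation":[0,0,0]},{"translation":[0,0,-0.009],"rotation":[0,0,0]},{"translation":[0,0,-0.009],"rotation":[0,0,0]},{"translation":[0,0,-0.009],"rotation":[0,0,0]},{"translation":[0,0,-0.009],"rotation":[0,0,0]}]}}

```text
t: 14.72
eef_pos: [0.5632, 0.1982, 0.0826]
ee_rot: [-3.142, -0.0, 0.028]
force: [-0.1, -0.5, 1.0]
width: 0.0177
gripper_force: 20.0
```

```bash
python3 - <<'E'
from h import *
F=[]
for i in range(6):
    f=grab_frame("side" if i%2 else "top"); s=get_state(); F.append(s["force"])
    if i%2: cv2.imwrite("pics/side9.png",f)
print(np.mean(F,0),np.std(F,0),s["eef_pos"],s["ee_rot"],s["t"])
cv2.imwrite("pics/c9.png",cv2.resize(f[170:270,240:360],None,fx=6,fy=6,interpolation=cv2.INTER_CUBIC))
E
```

```text
[-0.06508007 -0.34353749  1.52656071] [0.54694187 0.38386618 0.30416002] [0.56313981 0.19818989 0.08256953] [ 3.14157891e+00 -2.48037069e-05  2.82868445e-02] 15.0167
```

View pics/c9.png

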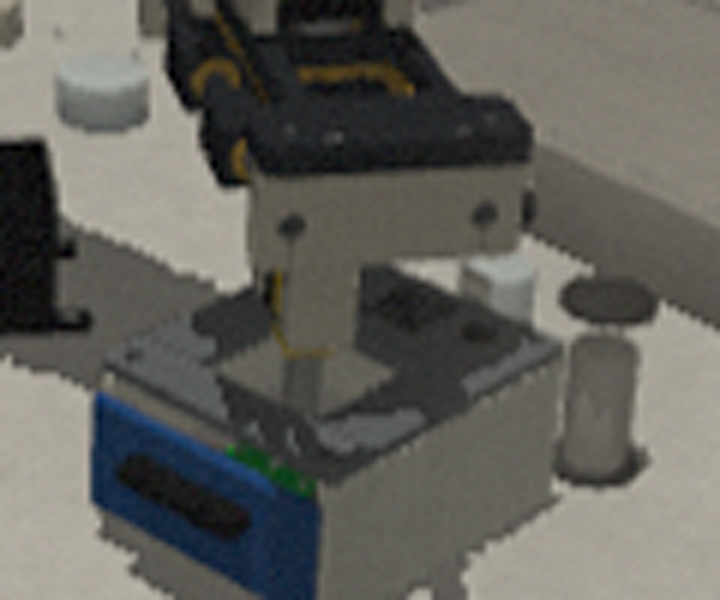

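The nose column (303) matches the opening middle (307) within about 1.3 mm. The pad load is about 2.4 N (1.5 N reading plus the probe's weight), which means the tip is about 5 mm in. The drawer is flush, so I hand in.

```bash
python3 -c "
from station import *
print(job_done())"
```

```text
the job is handed in; nothing more can be done
None
```

I handed the job in with the drawer pushed to its stop and the probe held upright on the brass pad, its tip pushed in about 5 mm at about 2.4 N and within roughly 2 mm of the middle by camera; no verdict was shown.

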